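# Snug a wheelchair brake's pivot nut with a reversible ratchet wrench

### The job

The ratchet wrench is already on the wheel lock's pivot nut, but it is set to loosen: flip the small direction lever on its head over to tighten, then swing the handle back and forth between the two upright tube stubs to run the nut down (clockwise from above) until it comes up firm, a little over 1 newton metre, without forcing it past 2. Leave the wrench on the nut, still set to tighten, and leave the loose parts and tools lying where they are.

Things in the scene. Friction and masses are not known exactly. Their poses are not given: they have to be found in the camera images.
- frame: The work: end of a grey wheelchair frame, laid flat in a bench vice fixed to the cabinet. Origin on the cabinet top under the nut; x towards the vice on the far side, -x the middle of the handle's swing. 25 mm tube along x, its top at 112 mm; crossbar at x -40 mm; vice jaws at x 65 to 195 mm, 115 mm high. Steel brake plate on the tube, shoe arm to +y, brake lever to -y, all below 135 mm.
- nut_axis (a point): On the nut's vertical axis, in the middle of the ratchet head's thickness, 175 mm above the cabinet top: nut, head and handle turn about it. Head: steel pear shape 26 mm thick (162 to 188 mm up), 54 mm across here and 38 mm across at 30 mm towards the handle. A 27 mm socket joins it to the nut below; the wrench cannot come off.
- stub_left (a point): Middle of the top (186 mm up) of one of two 22 mm upright tube stubs of the frame that bound the handle's swing; 40 mm from the nut's axis towards the handle and 55 mm to the left, seen from the handle's end.
- stub_right (a point): The same on the other stub, 55 mm to the right.
- grip (a point): On the handle's centre line in its black rubber grip, 170 mm from the nut's axis, 175 mm above the cabinet top. The handle is level and points from the nut roughly towards the robot. Rubber grip: round, 22 mm thick, 115 to 235 mm from the axis; between it and the head a bare round steel shaft, 16 mm thick, 45 to 115 mm from the axis.
- wrench (a joint): Swing of the handle (rad) from the middle of its arc, positive clockwise from above, the way that tightens (its end by the robot moves to the robot's left). The stubs stop it at -0.66 and +0.66. Swings easily (0.06 N m, plus 0.08 per rad/s); back swings click over teeth (about 0.2 N m); forward up to 0.35 rad (one of 18 teeth) is lost before the pawl bites.
- lever (a joint): Direction lever (rad), positive clockwise from above: near -0.38 (as found) loosens, near +0.38 tightens; on a tooth it may stand at 0.17 until the handle moves. It pivots on the head's top 31 mm from the nut's axis towards the handle and points to that axis. A detent holds it on either side: about 2 N sideways on its tip takes it to the middle, whence it snaps over.
- lever_tip (a point): Middle of the upright thumb tab at the direction lever's free end: 14 mm long, 9 mm wide, 15 mm high, 190 to 205 mm above the cabinet top (this point 197). The head's flat top is 1.5 mm below it. Seen from the handle's end towards the head, it stands 11 mm left of the centre line when set to loosen, 11 mm right when set to tighten.
- nut (a joint): Angle of the nut (rad), positive clockwise from above; 0 is down on its washer, where it stops; it starts 1.5 to 2.1 rad short of that (negative). A nylon-insert lock nut: it takes about 0.35 N m to turn either way and stays where it is left.
- brake_plate (a joint): Elastic give of the brake plate under the nut (rad), positive clockwise from above: 0.0167 rad per N m on the nut, about 0.006 while the nut runs down, more only once it is down. Firm is 0.0133 (0.8 N m) or more; 0.0333 (2 N m) wrings the plate round on its tube. 1.25 N m is 7.4 N across the handle at the grip; the ratchet has wound up some 0.25 rad by then, and pushes the handle back when let go.
- stem_bolt: Bystander: zinc caster stem bolt, 93 mm long with a 19 mm hex head, lying on the cabinet top near the work. Origin under its middle, x along it.
- hub_cap: Bystander: white nylon wheel hub cap, a 58 mm wide, 15 mm high dome lying flat near the work. Origin at its underside.
- pivot_pin: Bystander: spare steel brake pivot pin, 54 mm long, 16 mm wide head, lying near the work. Origin under its middle, x along it.
- handrim_clip: Bystander: yellow plastic handrim clip, an open U 42 x 18 x 27 mm, standing near the work. Origin at its underside.
- caster_wheel: Bystander: caster wheel with black tyre, 124 mm across, 36 mm high, lying flat at the left. Origin at its underside.
- spanner: Bystander: 170 mm steel spanner lying at the right.
- spare_socket: Bystander: spare steel socket, 25 mm wide, 36 mm high, standing at the right. Origin at its underside.
- oil_bottle: Bystander: white oil bottle, 44 mm wide, 110 mm high, standing at the far left. Origin at its underside.

How it is judged (in metres and radians):
On the way, in this order (a step that is already met when the one before it is completed fails the run):
1. the direction lever is flipped over to tighten (value of joint lever above 0.1 rad), for 0.2 s.
2. the nut is run more than halfway down (value of joint nut above -0.75 rad and value of joint lever above 0.1 rad), for 0.1 s.
3. the nut is down on its washer and pulled up firm (0.8 N m or more) (value of joint nut above -0.03 rad and value of joint brake_plate above 0.0133 rad), for 0.15 s.
At the end, for the whole second after the job is handed in: The nut has been pulled up with at least 0.8 N m and is still down on its washer (within 0.12 rad), the direction lever still stands to tighten (beyond +0.1 rad), the wrench is still on the nut and at rest (value of joint nut above -0.12 rad and value of joint lever above 0.1 rad and velocity of joint wrench between -0.05 and 0.05 rad/s); the robot touches nothing.
It fails at once if the nut is forced: more than 2 N m wrings the brake plate round (0.0333 rad) (value of joint brake_plate above 0.0333 rad).
It fails at once if a loose part or tool is pushed more than 20 mm from where it lay (distance of any of stem_bolt, hub_cap, pivot_pin, handrim_clip, caster_wheel, spanner, spare_socket, oil_bottle from where it was at the start of the episode above 0.02 m).
It also fails if it takes over 72 s, if anything falls off the work surface, if the arm or the gripper's body presses on something with over 40 N, if the wrist force passes 120 N, or if a joint passes its speed limit or range.

### The arm

A 6-joint arm with a two-finger parallel gripper is mounted at the origin on the work surface. World frame = base frame: x ahead of the robot, y to its left, z up, the work surface at z = 0. Lengths are in m, angles in degrees, forces in N, time in s.
With the tool pointing down it reaches from about 0.4 to 0.825 m from the base axis. Payload 7 kg.
Tool frame: the origin (TCP) lies midway between the tips of the shut fingers; the grasp point (between the pads) lies 19 mm behind it; z points along the fingers, y is the line along which they close (so a half turn about z gives the same grasp; the last joint's range is limited). The gripper opens to 88 mm and grips with 3 to 60 N. Pads are 19 mm wide; open, the fingers measure 130 mm over their backs; the gripper's body (78 mm by 193 mm) begins 47 mm behind the grasp point.
Start: joints at [84.803, 20.546, 0.682, 0, -70.136, -16.507], TCP at [0.25, 0.627, 0.198] pointing down, gripper open.
Joint ranges: [-176.03, 176.03], [-82.01, 121.73], [-58.28, 71.71], [-173.87, 95.51], [-174.79, -0.11], [-173.66, 173.66]. Speed limits (degrees/s): [136.94, 136.94, 172.46, 180, 180, 180].

### API

Orientations are given as a 3x3 rotation matrix whose columns are the frame's x, y, z axes.
In Python, from rig import robot gives the robot as it stands. Calls block until the motion is done:
- robot.goto(position, orientation): joint-space move of the TCP to a pose.
- robot.servo_line(position, ori=None, speed=0.15): straight line of the TCP; ori=None keeps the orientation; speed is the mean speed in m/s.
- robot.movej(angles): joint-space move.
- robot.move_gripper(opening): opening from 0.0 (shut) to 1.0 (fully open); the grip force is fixed at half the most; returns when the fingers have stopped.
- robot.dwell(seconds).
- robot.ik(position, orientation): joint angles nearest the present ones, or None.
- robot.grab_frame(name): name is "scene" or "side" or "wrist"; returns (picture, depth): 384x512x3 uint8, red, green, blue; 384x512 float32, m along the optical axis (not along the pixel's ray), 0 where there is no reading.
- robot.camera_info(name): a dict with "vfov" (degrees; the focal length in pixels is half the picture's height over the tangent of half this angle, whatever the lens; pixels are square), "cx", "cy" (the principal point, pixels), "view" (4x4, takes a point from world to camera coordinates); the wrist camera has in their place "T_tool_cam" (4x4, takes a point from camera to tool coordinates, whose origin is the TCP and whose axes are the flange's). Camera axes: x right, y down, z forward; pixel columns grow to the right and rows downward; lengths in m; the calibration is good to about 2 mm. A picture is of the moment at which its call begins: read the wrist's pose just before it. camera_info takes no time and is no camera call.
A pose or a line that the arm cannot do raises robot.Unreachable and nothing moves.
- robot.job_done(): hands the job in; it is judged then, once.
Readings, each from a call of its own:
- robot.read_t(): time.
- robot.read_qpos(): joint angles.
- robot.read_qvel(): joint speeds.
- robot.read_effort(): joint torques, N m.
- robot.read_position(): TCP position.
- robot.read_tcp_rot(): TCP orientation.
- robot.read_force(): force on the tool from outside, world axes, zero at the start.
- robot.read_ft_torque(): the same for the moment, N m.
- robot.read_grip_width(): opening from 0.0 (shut) to 1.0 (fully open).
- robot.read_finger_force(): force on a finger pad.
Only numpy, scipy, OpenCV 4.12 (cv2) and the standard library are available. Lean on these libraries where they do the work, as an engineer would, in place of code of your own. Each camera call takes 0.05 s, during which the arm holds its last target. There are 200 camera calls.

## Working session

There is one attempt and no reset: what is moved stays moved. The work goes in short steps, each a Python script; the robot and the scene stay as the last script left them, time stands still between calls to the robot, and variables do not carry over. Pictures are saved under pics/ and viewed, at most 10 in all, crops included, and the job is handed in when it is done.

```bash
ls; mkdir -p pics
python3 - <<'E'
from rig import robot
import cv2,numpy as np
a,d=robot.grab_frame("scene");b,e=robot.grab_frame("side")
np.savez("f0.npz",a=a,d=d,b=b,e=e)
cv2.imwrite("pics/scene0.png",a[:,:,::-1]);cv2.imwrite("pics/side0.png",b[:,:,::-1])
for n in("scene","side","wrist"):print(n,robot.camera_info(n))
print(robot.read_t(),robot.read_position(),robot.read_tcp_rot())
E
```

```text
pics
scene {'vfov': 53.4014592335593, 'cx': 250.49835341828174, 'cy': 187.5834339659672, 'view': array([[-0.64367112,  0.76521514,  0.01154488,  0.32311222],
       [ 0.5091355 ,  0.43943153, -0.74005471, -0.22246124],
       [-0.57137425, -0.47047393, -0.67244758,  1.73182288],
       [ 0.        ,  0.        ,  0.        ,  1.        ]])}
side {'vfov': 51.77005714805422, 'cx': 259.9672271238944, 'cy': 194.9737362445356, 'view': array([[ 0.60367419,  0.79716167, -0.01052349, -0.36234896],
       [ 0.48742926, -0.37950134, -0.78637869, -0.15287406],
       [-0.63086463,  0.46958706, -0.61765509,  1.79068424],
       [ 0.        ,  0.        ,  0.        ,  1.        ]])}
wrist {'vfov': 66.70808032274643, 'cx': 259.3590297957352, 'cy': 193.13343651518264, 'T_tool_cam': array([[-1.16655267e-03, -9.66060689e-01, -2.58312571e-01,
         6.98551241e-02],
       [ 9.99998741e-01, -8.49071145e-04, -1.34061203e-03,
         1.89495673e-04],
       [ 1.07578683e-03, -2.58313809e-01,  9.66060463e-01,
        -1.87363639e-01],
       [ 0.00000000e+00,  0.00000000e+00,  0.00000000e+00,
         1.00000000e+00]])}
0.1 [0.2494749  0.62669168 0.19711134] [[ 9.29073324e-01 -3.69895371e-01 -4.17084760e-04]
 [-3.69895580e-01 -9.29072243e-01 -1.42368141e-03]
 [ 1.39111291e-04  1.47698223e-03 -9.99998900e-01]]
```

View pics/scene0.png

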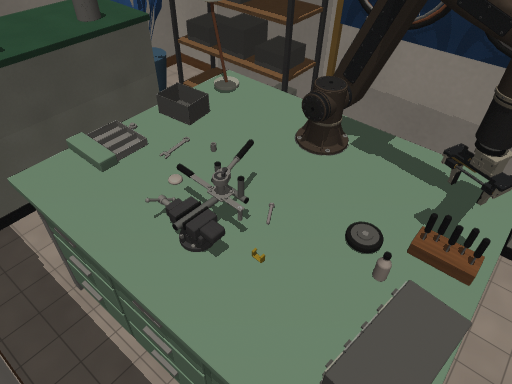

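View pics/side0.png

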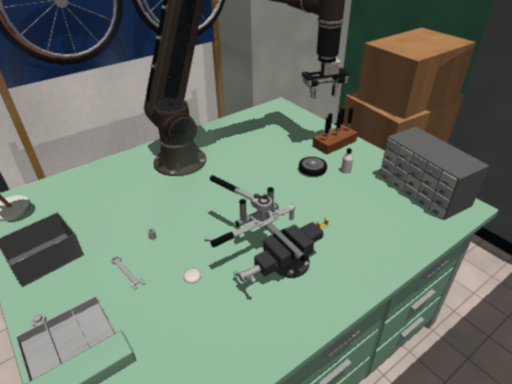

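```bash
cat > h.py <<'E'
from rig import robot
import cv2,numpy as np
def cam(n,T=None):
    i=robot.camera_info(n);f=192/np.tan(np.radians(i['vfov']/2))
    K=np.array([[f,0,i['cx']],[0,f,i['cy']],[0,0,1]])
    return K,(i['view'] if n!='wrist' else np.linalg.inv(T@i['T_tool_cam']))
def tool():
    T=np.eye(4);T[:3,:3]=robot.read_tcp_rot();T[:3,3]=robot.read_position();return T
def tri(c1,p1,c2,p2):
    X=cv2.triangulatePoints(c1[0]@c1[1][:3],c2[0]@c2[1][:3],np.float64(p1),np.float64(p2));return (X[:3]/X[3]).ravel()
def back(c,p,z):  # pixel ray meets world height z
    R=c[1][:3,:3].T;o=-R@c[1][:3,3];d=R@np.linalg.inv(c[0])@[p[0],p[1],1];return o+d*(z-o[2])/d[2]
def proj(c,X):
    q=c[0]@(c[1]@np.r_[X,1])[:3];return q[:2]/q[2]
def down(yaw): # tool z down, tool x at heading yaw (rad)
    c,s=np.cos(yaw),np.sin(yaw);return np.array([[c,s,0],[s,-c,0],[0,0,-1.]])
E
python3 - <<'E'
from h import *
s,d=cam('scene'),cam('side')
for a,b in [((222,176),(263,202)),((251,144),(214,180)),((218,165),(242,205)),((241,180),(270,190))]:
    print(tri(s,a,d,b),back(s,a,.18),back(d,b,.18))
E
```

```text
[ 0.63589427 -0.01321758  0.1787859 ] [ 0.63511975 -0.01307034  0.18      ] [ 0.6388645  -0.01466658  0.18      ]
[ 0.42335065 -0.06656778  0.16763467] [ 0.43568964 -0.05609555  0.18      ] [ 0.43944074 -0.0750789   0.18      ]
[ 0.5971217  -0.06946913  0.17060508] [ 0.60209201 -0.06272254  0.18      ] [ 0.60983521 -0.07659756  0.18      ]
[0.60341452 0.04350881 0.17706737] [0.60937164 0.04728366 0.18      ] [0.60293864 0.04228684 0.18      ]
```

Run:
```python
from h import *
p=robot.read_position()
robot.servo_line([p[0],p[1],.36],speed=.25)
for k,(x,y) in enumerate([(.60,-.06),(.60,.03)]):
    robot.goto([x,y,.36],down(0)); robot.dwell(.2)
    T=tool(); a,d=robot.grab_frame("wrist"); np.savez(f"w{k}.npz",T=T,a=a,d=d)
    print(robot.read_t(),T[:3,3],robot.read_qpos())
    cv2.imwrite(f"pics/w{k}.png",a[:,:,::-1])
print(robot.read_force(),robot.read_ft_torque())
robot.move_gripper(0)
print(robot.read_t(),robot.read_grip_width())
```

```text
3.8667 [ 0.60009181 -0.05950748  0.35992193] [ 1.28741002e+01  1.04153541e+01  7.45946000e+00 -4.34809475e-04
 -8.70497318e+01  7.71606261e+01]
4.5667 [0.60001762 0.02925136 0.36009215] [ 2.14051660e+01  1.01754069e+01  7.18041076e+00  4.44422582e-03
 -8.70015538e+01  6.85290349e+01]
[-0.0517973   0.14143136  0.31978713] [-0.05856722 -0.00761226 -0.01006564]
5.9917 0.003939764402575731
```

View pics/w0.png

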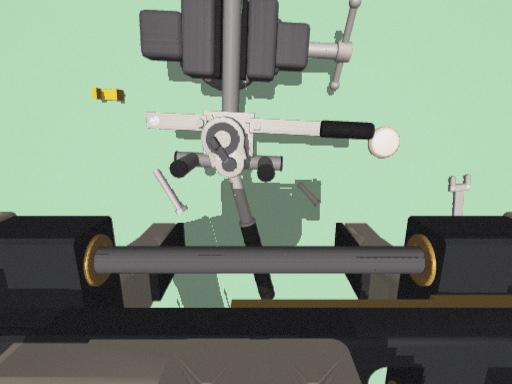

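View pics/w1.png

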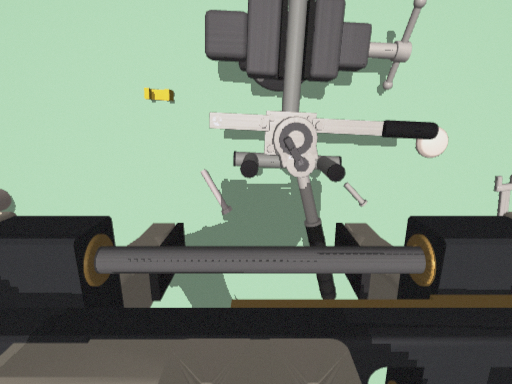

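Run:
```python
import cv2,numpy as np
a=cv2.imread("pics/w0.png")[110:210,165:295];b=cv2.imread("pics/w1.png")[110:210,230:360]
c=np.hstack([cv2.resize(i,None,fx=3,fy=3,interpolation=cv2.INTER_CUBIC) for i in(a,b)])
c=np.clip(c.astype(int)*2,0,255).astype(np.uint8)
cv2.imwrite("pics/wc.png",c)
```

```text
(no output)
```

View pics/wc.png

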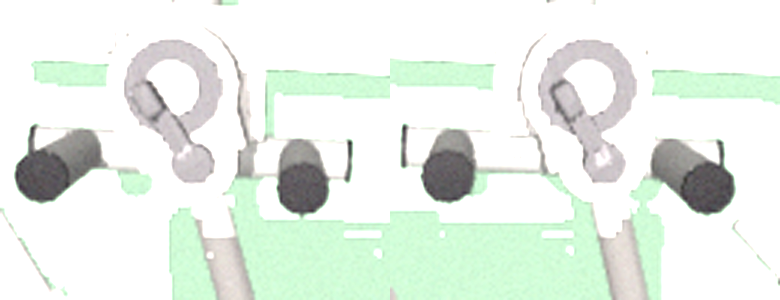

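Run:
```python
from h import *
c=[cam('wrist',np.load(f"w{k}.npz")['T']) for k in(0,1)]
for n,a,b,z in [('ring',(222.3,138.7),(295.7,138.7),.188),('piv',(229.3,164.7),(301,164.3),.19),('tab',(214,142.7),(288.3,141.3),.205),('sL',(179,168.7),(249.3,168.3),.186),('sR',(266,172.7),(335.7,172.3),.186),('end',(267,295),(329.5,295),.175),('shaft',(237.5,190),(307,190),.175)]:
    print(n,tri(c[0],a,c[1],b).round(4),back(c[0],a,z).round(4),back(c[1],b,z).round(4))
```

```text
ring [ 0.6424 -0.0147  0.1899] [ 0.6423 -0.0144  0.188 ] [ 0.6422 -0.0149  0.188 ]
piv [ 0.6109 -0.0222  0.1895] [ 0.6108 -0.0223  0.19  ] [ 0.6111 -0.0221  0.19  ]
tab [ 0.639  -0.0053  0.1954] [ 0.6391 -0.0068  0.205 ] [ 0.6405 -0.0043  0.205 ]
sL [0.6049 0.042  0.1837] [0.6051 0.0414 0.186 ] [0.6056 0.0419 0.186 ]
sR [ 0.5993 -0.0679  0.1817] [ 0.6    -0.0678  0.186 ] [ 0.6003 -0.0667  0.186 ]
end [ 0.4223 -0.0702  0.1833] [ 0.4168 -0.0704  0.175 ] [ 0.4166 -0.0725  0.175 ]
shaft [ 0.5775 -0.0315  0.1863] [ 0.5747 -0.0306  0.175 ] [ 0.5745 -0.0334  0.175 ]
```

```bash
cat >> h.py <<'E'
AX=np.array([.6423,-.0146]); MID=.045
def hdir(th): return np.array([-np.cos(th+MID),np.sin(th+MID)])
E
python3 - <<'E'
from h import *
a=.243;R=down(a);r=R[:2,1];tab=np.array([.640,-.0055])
P=lambda s,z=.196:np.r_[tab+s*r,z]
robot.goto(P(-.05,.26),R);robot.servo_line(P(-.05),speed=.15);robot.dwell(.2)
f0=robot.read_force();hit=None;s=-.05
while s<.012:
    s+=.002;robot.servo_line(P(s),speed=.05)
    f=-(robot.read_force()-f0)[:2]@r
    print(round(s,3),round(f,2),end=' | ')
    if hit is None and f>.7:hit=s
    if hit is not None and (f<.2 and s>hit+.005 or s>hit+.018): break
print(robot.read_t(),f0)
robot.servo_line(P(s-.012),speed=.1);robot.servo_line(P(s-.03,.36),speed=.25)
robot.goto([.60,-.03,.36],down(0));robot.dwell(.2)
T=tool();im,d=robot.grab_frame("wrist");np.savez("w2.npz",T=T,a=im,d=d)
c=cam('wrist',T);u,v=proj(c,np.r_[AX,.19]).astype(int)
cv2.imwrite("pics/w2.png",cv2.resize(cv2.convertScaleAbs(im[v-40:v+170,u-75:u+75,::-1],alpha=1.8),None,fx=2.8,fy=2.8));print(u,v,robot.read_t())
E
```

```text
-0.048 -0.91 | -0.046 0.37 | -0.044 -0.35 | -0.042 -0.89 | -0.04 -0.3 | -0.038 0.19 | -0.036 0.53 | -0.034 -0.68 | -0.032 0.2 | -0.03 0.02 | -0.028 -0.09 | -0.026 -0.86 | -0.024 0.32 | -0.022 -0.43 | -0.02 0.42 | -0.018 0.3 | -0.016 0.08 | -0.014 0.17 | -0.012 0.41 | -0.01 0.06 | -0.008 0.43 | -0.006 -1.2 | -0.004 -0.58 | -0.002 -0.06 | 0.0 0.47 | 0.002 0.74 | 0.004 0.18 | 0.006 -0.03 | 0.008 -0.26 | 14.5167 [ 0.55240016  0.26959829 -0.71709793]
246 138 16.1833
```

View pics/w2.png

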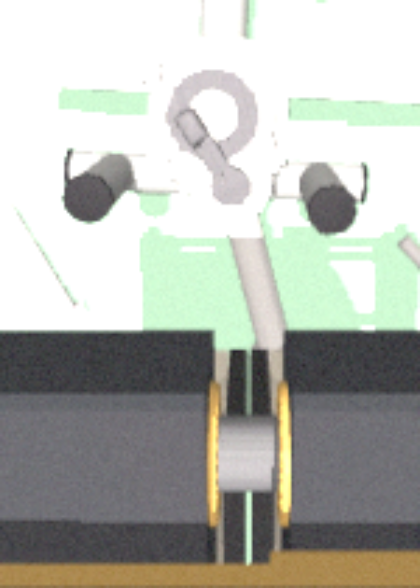

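```bash
cat >> h.py <<'E'
def force(n=8):
    F=[]
    for _ in range(n): F.append(robot.read_force());robot.dwell(.02)
    return np.mean(F,0)
E
python3 - <<'E'
from h import *
a=.25;R=down(a);r=R[:2,1];tab=np.array([.640,-.0055])
P=lambda s,z=.194:np.r_[tab+s*r,z]
robot.goto(P(-.03,.26),R);robot.servo_line(P(-.03),speed=.15);robot.dwell(.2)
f0=force();ims=[]
for s in(-.02,-.01,0):
    robot.servo_line(P(s),speed=.05)
    print(s,(force()-f0).round(2),robot.read_position()-P(s),robot.read_grip_width())
    if s>-.02:
        for n in("scene","side"):
            im,_=robot.grab_frame(n);u,v=proj(cam(n),np.r_[tab,.2]).astype(int)
            ims.append(cv2.resize(cv2.convertScaleAbs(im[v-37:v+37,u-50:u+50,::-1],alpha=1.5),(400,296),interpolation=cv2.INTER_CUBIC))
cv2.imwrite("pics/c1.png",np.vstack([np.hstack(ims[:2]),np.hstack(ims[2:])]));print(robot.read_t())
E
```

```text
-0.02 [-0.32 -0.21 -0.21] [-3.28535270e-05 -1.01903917e-04 -1.02062650e-04] 0.0040940490082112665
-0.01 [-0.32 -0.01  0.06] [-5.87106939e-06 -2.72780731e-05 -1.78176154e-05] 0.006448027149865357
0 [-0.14  0.1  -0.29] [-1.48709420e-06 -6.82300203e-05 -4.57291610e-05] 0.006900325159629985
19.3
```

View pics/c1.png

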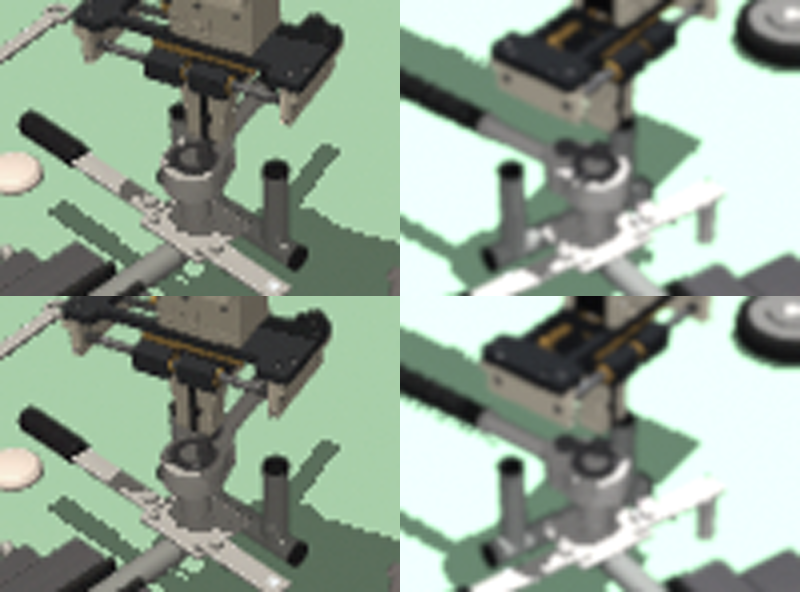

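Run:
```python
from h import *
s,d=cam('scene'),cam('side');t=np.array([.640,-.0055,.2])
us,ud=proj(s,t).astype(int),proj(d,t).astype(int)
print(tri(s,us+[-1.2,-3],d,ud+[3,-6]), tri(s,us+[195/4-50,136/4-37],d,ud+[222/4-50,128/4-37]))
print(robot.read_position(),us,proj(s,robot.read_position()),ud,proj(d,robot.read_position()))
z=np.load('w0.npz');c=cam('wrist',z['T']);print(proj(c,z['T'][:3,3]), robot.read_tcp_rot())
# depth-based points near tool in scene/side
for n,cc in(('scene',s),('side',d)):
    im,D=robot.grab_frame(n);K,V=cc
    v,u=np.mgrid[:384,:512];Pc=np.stack([(u-K[0,2])/K[0,0]*D,(v-K[1,2])/K[1,1]*D,D],-1)
    W=(Pc-V[:3,3])@V[:3,:3]
    q=W-robot.read_position();L=q@robot.read_tcp_rot()
    m=(D>0)&(abs(L[...,0])<.04)&(abs(L[...,1])<.06)
    for z0 in np.arange(-.06,.02,.01):
        k=m&(L[...,2]>z0)&(L[...,2]<z0+.01)
        if k.any():print(n,z0.round(3),k.sum(),L[k].min(0).round(3),L[k].max(0).round(3))
```

```text
[ 0.64935573 -0.00068818  0.22498846] [0.65512442 0.00267954 0.22639637]
[ 0.63998338 -0.0054518   0.19398964] [222 173] [222.51896721 174.45625205] [265 196] [265.47571466 197.66216989]
[259.02306287 220.99471217] [[ 9.68920380e-01  2.47372791e-01 -1.96381426e-05]
 [ 2.47372792e-01 -9.68920377e-01  6.42522534e-05]
 [-3.13353731e-06 -6.71132599e-05 -9.99999998e-01]]
scene -0.06 28 [-0.009 -0.017 -0.06 ] [ 0.014  0.018 -0.051]
scene -0.05 31 [-0.006 -0.016 -0.05 ] [ 0.016  0.019 -0.04 ]
scene -0.04 26 [-0.005 -0.015 -0.04 ] [ 0.013  0.016 -0.03 ]
scene -0.03 1 [ 0.01   0.013 -0.03 ] [ 0.01   0.013 -0.03 ]
scene -0.02 1 [ 0.006 -0.002 -0.011] [ 0.006 -0.002 -0.011]
scene -0.01 17 [-0.027 -0.005 -0.01 ] [ 0.006  0.006 -0.   ]
scene 0.0 162 [-0.037 -0.058  0.001] [0.029 0.036 0.01 ]
scene 0.01 62 [-0.031 -0.06   0.01 ] [0.028 0.031 0.02 ]
side -0.06 27 [-0.014 -0.014 -0.06 ] [ 0.009  0.019 -0.05 ]
side -0.05 32 [-0.015 -0.014 -0.05 ] [ 0.01   0.019 -0.04 ]
side -0.04 23 [-0.014 -0.016 -0.04 ] [ 0.009  0.018 -0.031]
side -0.02 7 [-0.007 -0.004 -0.015] [ 0.005  0.005 -0.011]
side -0.01 38 [-0.036 -0.004 -0.01 ] [ 0.013  0.018 -0.   ]
side 0.0 170 [-0.04  -0.058  0.   ] [0.024 0.038 0.01 ]
side 0.01 63 [-0.038 -0.055  0.01 ] [0.024 0.036 0.02 ]
```

Run:
```python
from h import *
a=.25;R=down(a);r=R[:2,1];tab=np.array([.640,-.0055])
P=lambda s,z=.166:np.r_[tab+s*r,z]
p=P(0,.22);robot.servo_line(p,speed=.15)
robot.servo_line(P(-.034,.21),speed=.15);robot.dwell(.1);f0=force()
for z in(.19,.18,.175,.17,.166):
    robot.servo_line(P(-.034,z),speed=.06);f=force(4)-f0;print(z,f.round(2))
    if f[2]>3: raise SystemExit('touch')
s=-.034
while s<-.004:
    s+=.002;robot.servo_line(P(s),speed=.05);print(round(s,3),round(-(force(4)-f0)[:2]@r,2),end=' | ')
print(robot.read_t())
robot.servo_line(P(s-.012),speed=.1);robot.servo_line(P(s-.03,.30),speed=.25)
robot.goto([.60,-.03,.36],down(0));robot.dwell(.2)
T=tool();im,d=robot.grab_frame("wrist");np.savez("w3.npz",T=T,a=im,d=d)
c=cam('wrist',T);u,v=proj(c,np.r_[AX,.19]).astype(int)
cv2.imwrite("pics/w3.png",cv2.resize(cv2.convertScaleAbs(im[v-40:v+100,u-75:u+75,::-1],alpha=1.8),None,fx=2.8,fy=2.8));print(u,v,robot.read_t())
```

```text
0.19 [-0.4  -0.09  0.01]
0.18 [-0.57  0.23 -0.58]
0.175 [-0.28  0.3   0.41]
0.17 [-0.63  0.06  0.12]
0.166 [-0.04 -0.01 -0.1 ]
-0.032 0.32 | -0.03 0.49 | -0.028 0.55 | -0.026 0.86 | -0.024 0.3 | -0.022 1.14 | -0.02 2.25 | -0.018 1.82 | -0.016 1.34 | -0.014 0.95 | -0.012 0.54 | -0.01 0.26 | -0.008 0.71 | -0.006 -0.1 | -0.004 1.2 | 26.975
246 138 28.6333
```

View pics/w3.png

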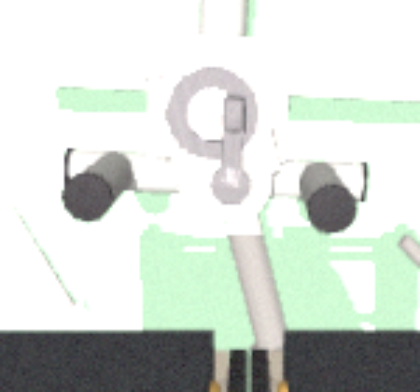

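```bash
cat >> h.py <<'E'
def gp(th,z,r=.17): return np.r_[AX+r*hdir(th),z], down(-(th+MID))
def seg(th,z=.132,speed=.2):
    p,R=gp(th,z);robot.servo_line(p,R,speed=speed)
def tang(th): # unit vector of tightening motion at the grip
    return np.array([np.sin(th+MID),np.cos(th+MID),0])
E
python3 - <<'E'
from h import *
robot.move_gripper(.42)
th=-.29
robot.goto(*gp(th,.26));robot.dwell(.1);f0=force();t0=robot.read_t()
for z in(.20,.18,.16,.145,.132):
    seg(th,z,.12);f=force(3)-f0;print(z,f.round(2))
    if f[2]>4: raise SystemExit('touch')
print(robot.read_t()-t0,robot.read_grip_width())
for th in(-.2,-.1):
    seg(th);F=force(3)-f0;print(th,(-F@tang(th)).round(2),F.round(2))
np.save('f0.npy',f0)
im,d=robot.grab_frame("side");T=tool();u,v=proj(cam('side'),T[:3,3]).astype(int)
cv2.imwrite("pics/g1.png",cv2.resize(im[v-60:v+60,u-60:u+100,::-1],None,fx=4,fy=4));print(robot.read_t())
E
```

```text
0.2 [-0.56  0.23  0.25]
0.18 [ 0.23 -0.46  0.3 ]
0.16 [-0.29 -0.56  0.68]
0.145 [ 0.38 -0.39 -0.66]
0.132 [ 0.21 -0.01 -0.21]
2.0666999999999973 0.41955183952983177
-0.2 0.02 [-0.06 -0.03 -0.51]
-0.1 1.41 [-0.15 -1.42  0.57]
33.0833
```

View pics/g1.png

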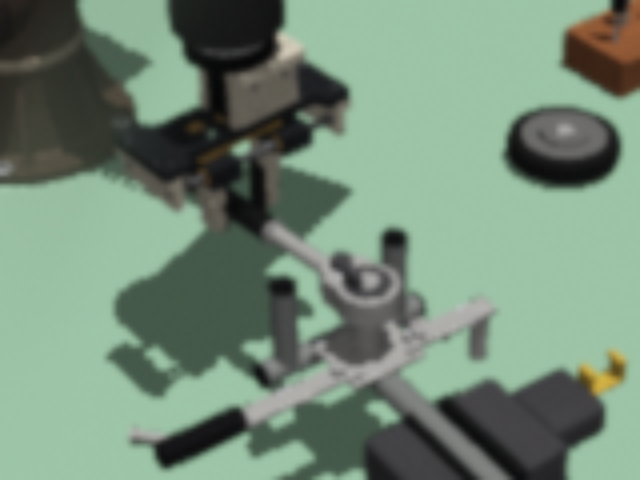

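```bash
cat > run.py <<'E'
from h import *
f0=np.load('f0.npy');N=lambda th:-(force(3)-f0)@tang(th)
for th in(.05,.2,.35,.5,.64): seg(th);print(th,N(th).round(2),end=' | ')
firm=False
for k in range(3):
    for th in(.45,.2,-.05,-.3,-.5,-.66): seg(th,speed=.25)
    print('\nback',N(-.66).round(2),robot.read_t())
    if robot.read_t()>60:break
    th=-.66
    while th<.63:
        th+=.1 if th<-.45 else .05;th=min(th,.64)
        seg(th,speed=.15);F=N(th);print(round(th,2),F.round(2),end=' | ')
        if F>7.0: firm=True;break
    if firm:break
print('\nfirm',firm,th,robot.read_t())
if firm:
    robot.dwell(.3);print(N(th))
E
python3 run.py
```

```text
0.05 1.51 | 0.2 1.94 | 0.35 1.99 | 0.5 1.71 | 0.64 2.0 | 
back -0.6 37.175
-0.56 -0.17 | -0.46 0.09 | -0.36 1.43 | -0.31 1.63 | -0.26 1.35 | -0.21 1.56 | -0.16 1.64 | -0.11 1.78 | -0.06 1.6 | -0.01 1.71 | 0.04 1.12 | 0.09 1.67 | 0.14 1.66 | 0.19 2.17 | 0.24 1.52 | 0.29 1.82 | 0.34 1.72 | 0.39 2.06 | 0.44 1.81 | 0.49 1.68 | 0.54 1.69 | 0.59 2.98 | 0.64 4.44 | 
back -0.71 46.45
-0.56 0.26 | -0.46 2.31 | -0.36 5.17 | -0.31 6.72 | -0.26 8.47 | 
firm True -0.2600000000000001 48.0
8.610956484044925
```

Run:
```python
from h import *
f0=np.load('f0.npy');N=lambda th:-(force(4)-f0)@tang(th)
for th in(-.33,-.40,-.46,-.50,-.54,-.58): 
    seg(th,speed=.06);F=N(th);print(th,F.round(2))
    if F<.35:break
robot.move_gripper(.9);robot.dwell(.2);print(th,N(th))
seg(th,.29,.2);robot.dwell(.2)
robot.goto([.58,-.0,.36],down(0));robot.dwell(.2)
T=tool();im,d=robot.grab_frame("wrist");np.savez("w4.npz",T=T,a=im,d=d)
c=cam('wrist',T);u,v=proj(c,np.r_[AX,.19]).astype(int);v=max(v,70)
cv2.imwrite("pics/w4.png",cv2.resize(cv2.convertScaleAbs(im[v-70:v+130,u-100:u+120,::-1],alpha=1.6),None,fx=2.8,fy=2.8));print(u,v,robot.read_t(),robot.read_force())
```

```text
-0.33 6.44
-0.4 4.78
-0.46 2.43
-0.5 1.54
-0.54 0.7
-0.58 0.3
-0.58 -0.10626703252374294
270 121 53.7917 [ 0.83061686  0.85285872 -0.15520637]
```

View pics/w4.png

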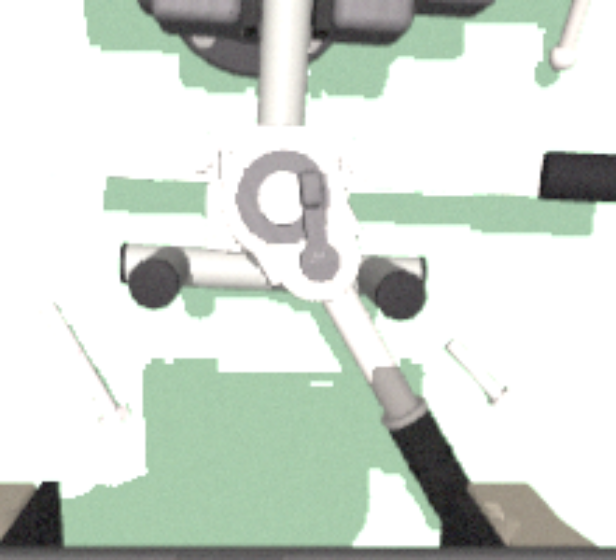

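```bash
python3 -c "
from rig import robot
print(robot.job_done())"
```

```text
the job is handed in; nothing more can be done
None
```

I flipped the lever to tighten and ran the nut down until it came up firm at about 1.4 N m (8.5 N at the grip). The wrench is still on the nut, set to tighten, with the arm clear. I handed the job in after about 54 s; no pass or fail result came back.

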